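# Load the slide carrier and lock it with the cam knob

### The job

Put the slide carrier into the pocket of the imager's stage, seated flat, then turn the orange cam knob clockwise until its sprung follower drops fully into the notch, so that the steel tongue holds the carrier down. Stop there: do not force the knob on against the follower once it has dropped. Let go of everything and leave the bottle, the tip rack and the dishes alone.

Things in the scene. Friction and masses are not known exactly. Their poses are not given: they have to be found in the camera images.
- stage: Imager fixed to the bench: white body 200 (x) x 270 (y) x 50 mm high, origin at the centre of its underside, z up. On its white top, in the -y half, a black frame 10 mm high (top 60 mm over the bench) surrounds the rectangular pocket; in the +y half, at x = 0, y = +55 mm, stands the cam lock.
- pocket (a point): Centre of the pocket's floor (50 mm over the bench), axes as those of the stage. The pocket is 85 (x) x 115 (y) mm and 10 mm deep.
- carrier: Slide carrier, loose: aluminium plate 80 (x) x 110 (y) x 12 mm, about 0.22 kg, two glass slides let in; on its middle an upright blue rib to grip, 10 mm thick (x), 44 mm long (y), top 46 mm over the underside. Origin at the centre of the underside. Same either way round. Seated, the underside is on the pocket floor and 2 mm of the plate stand proud of the black frame.
- knob: Cam knob; origin on its vertical axis, at the height of the white top; it only turns, stiffly (about 0.07 N m), clockwise from above to lock. Orange grip bar 14 mm thick (knob x), 46 mm long (knob y), 22 to 55 mm above the origin, on a black disc 52 mm across whose top is 22 mm above the origin. It keeps its place when let go.
- media_bottle: Bystander: amber bottle, 60 mm diameter, 130 mm high, origin at the centre of the underside.
- tip_rack: Bystander: blue pipette tip rack 80 x 120 x 54 mm, origin at the centre of the underside.
- dish_stack: Bystander: stack of three culture dishes, 88 mm diameter, 44 mm high, origin at the centre of the underside.
- tongue_tip (a point): End of the steel tongue fixed to the knob: 14 mm wide, reaching in the knob's -y direction to 74 mm from the axis, 16 to 21.5 mm above the knob's origin (4 mm above a seated carrier). At the start it is swung clear, towards the far side (+x); turning the knob clockwise by about 75 to 100 degrees (regrip if the wrist runs out) brings it over the pocket's +y edge to the notch.
- follower: Sprung follower: a pin sticking out of the housing on the side away from the pocket (about +y), pressed in by 2 to 3.5 N; bends if the knob forces it with over 16 N (0.3 N m). Black cap 12 mm across on a red 7 mm rod, 7.5 mm above the white top. Origin: middle of the cap's outer face, 43 mm from the knob's axis when fully dropped, 47 to 49 mm at the start, 53 mm just before it drops.
- cam_axis (a point): Fixed point on the knob's axis, at the top of the grey housing (68 mm across, 14.5 mm high) that hides the cam. The follower rides up a gentle ramp, then drops into a steep notch. The housing is clamped anywhere within 25 degrees, so where the notch comes cannot be read off. Once dropped, the knob has about 2.5 degrees of play each way, then the follower blocks it.

How it is judged:
By the outcome, as a careful person would: the job done as asked, in the order asked, and still so for the second after the job is handed in, with the robot touching nothing.
It also fails if it takes over 64 s, if anything falls off the work surface, if the arm or the gripper's body presses on something with over 40 N, if the wrist force passes 120 N, or if a joint passes its speed limit or range.

### The arm

A 6-joint arm with a two-finger parallel gripper is mounted at the origin on the work surface. World frame = base frame: x ahead of the robot, y to its left, z up, the work surface at z = 0. Lengths are in m, angles in rad, forces in N, time in s.
With the tool pointing down it reaches from about 0.25 to 0.8 m from the base axis. Payload 3.9 kg.
Tool frame: the origin (TCP) lies on the centre line of the jaws, within the pads' length; the fingertips stand 25 mm ahead of it and the grasp point (between the pads) lies 6 mm ahead of it; z points along the fingers, y is the line along which they close (so a half turn about z gives the same grasp; the last joint's range is limited). The gripper opens to 85 mm and grips with 20 to 120 N. Pads are 22 mm wide; open, the fingers measure 114 mm over their backs; the gripper's body (76 mm by 85 mm) begins 54 mm behind the grasp point. The pads swing forward as they close: fully open they stand 13 mm farther back than shut.
Start: joints at [-1.297, 0.26, -0.138, 1.173, 0, 1.571], TCP at [0.142, -0.505, 0.256] pointing down, gripper open.
Joint ranges: [-2.78, 2.78], [-0.83, 1.72], [-1.28, 1.37], [-1.9, 2.12], [-1.57, 1.48], [-3.14, 3.14]. Speed limits (rad/s): [2.57, 2.57, 3.14, 3.14, 3.14, 3.14].

### API

Orientations are given as a unit quaternion [w, x, y, z].
In Python, from station import ctrl gives the robot as it stands.
- The arm moves only by the shell command python3 -m jog 'ROWS' [FORCE]. ROWS is JSON, a list of rows, each a list of 3 entries, a list of its own where there are three numbers: the shift along the world's x, y, z in mm, then the turn, a rotation vector about the world's x, y, z in rad, then the opening, from 0 (shut) to 1 (fully open). In form: [[[tx, ty, tz], [rx, ry, rz], claw], ...]. A call has 1 to 10 rows; each row shifts and turns the commanded pose from where the row before left it; what a row does not reach is not made up. A row lasts 1/10 s, in which the tool goes at most 50 mm and 8.59 degrees, less where a joint would pass 70% of its speed; a pose out of reach is approached as far as the arm can. A call is refused whole if a number of a shift passes 50 or a number of a turn 0.15, either way. A call with a gripper value outside its range is refused whole. The fingers move at their own pace and stop on an object; FORCE is the grip in N (left out, the last holds). Time passes only in rows, so rows that do not move let the fingers close. It gives the time, the measured TCP pose, the force, the opening and the grip force at its end, in the units of the state.
- ctrl.read_state(): the state, without advancing time (a new reading comes with each control period).
- ctrl.grab_frame(name): name is "side" or "top" or "wrist"; returns a dict with "image" (400x640x3 uint8, blue, green, red), "intrinsics" (3x3 intrinsics, pixels), "eye" and "attitude" of the camera in the world; the wrist camera has in their place "T_tool_cam" (4x4, takes a point from camera to tool coordinates, whose origin is the TCP and whose axes are the flange's). Camera axes: x right, y down, z forward; pixel columns grow to the right and rows downward; lengths in m; the calibration is good to about 2 mm. A picture is of the moment at which its call begins: read the wrist's pose just before it. There is no depth.
- ctrl.finish_job(): hands the job in; it is judged then, once.
The state is a dict: "time_s": time; "q": joint angles; "qd": joint speeds; "tau": joint torques, N m; "ee_pos": TCP position; "eef_rot": TCP orientation; "contact_force": force on the tool from outside, world axes, zero at the start; "moment": the same for the moment, N m; "gripper_width": opening from 0.0 (shut) to 1.0 (fully open); "gripper_force": force on a finger pad.
Only numpy, scipy, OpenCV 4.12 (cv2) and the standard library are available. Lean on these libraries where they do the work, as an engineer would, in place of code of your own. Each camera call takes 0.05 s, during which the arm holds its last target. There are 200 camera calls.

## Working session

There is one attempt and no reset: what is moved stays moved. The work goes in short steps, Python scripts to look and compute and a shell command to move; the robot and the scene stay as the last step left them, time stands still between calls to the robot, and variables do not carry over. Pictures are saved under pics/ and viewed, at most 10 in all, crops included, and the job is handed in when it is done.

```bash
ls; mkdir -p pics
cat > h.py <<'E'
import numpy as np, cv2, json
from station import ctrl
from scipy.spatial.transform import Rotation as R
def rot(a):
    a=np.array(a,float)
    return a if a.shape==(3,3) else R.from_quat(np.r_[a[1:],a[0]]).as_matrix()
def cam(name):
    s=ctrl.read_state(); f=ctrl.grab_frame(name); K=np.array(f["intrinsics"])
    if name=="wrist":
        T=np.eye(4);T[:3,:3]=rot(s["eef_rot"]);T[:3,3]=s["ee_pos"];M=T@np.array(f["T_tool_cam"]);A,e=M[:3,:3],M[:3,3]
    else: A,e=rot(f["attitude"]),np.array(f["eye"])
    return f["image"],K,A,e
def onplane(px,z,K,A,e):
    px=np.atleast_2d(np.array(px,float)); d=np.c_[px,np.ones(len(px))]@np.linalg.inv(K).T@A.T
    return e+d*((z-e[2])/d[:,2:])
def proj(P,K,A,e):
    c=(np.atleast_2d(P)-e)@A; c=c@K.T; return c[:,:2]/c[:,2:]
E
python3 - <<'E'
from h import *
for n in("top","side"):
    im,K,A,e=cam(n); cv2.imwrite(f"pics/{n}0.png",im); np.savez(f"pics/{n}0.npz",im=im,K=K,A=A,e=e); print(n,K[0,0],e,A.round(3).tolist())
s=ctrl.read_state();print(s["eef_rot"],s["contact_force"],s["time_s"])
E
```

```text
pics
top 406.5044070375436 [0.53330505 0.0487095  1.00254659] [[0.027, -0.997, 0.071], [-1.0, -0.027, 0.0], [0.002, -0.071, -0.997]]
side 378.44096376791197 [0.28658229 0.79208526 0.77577598] [[-0.913, -0.277, 0.301], [-0.409, 0.589, -0.697], [0.016, -0.759, -0.651]]
[-8.95285864e-04  9.90644317e-01  1.36466171e-01 -1.39340625e-04] [-0.1842078   0.31429969  0.09593945] 0.1
```

View pics/top0.png

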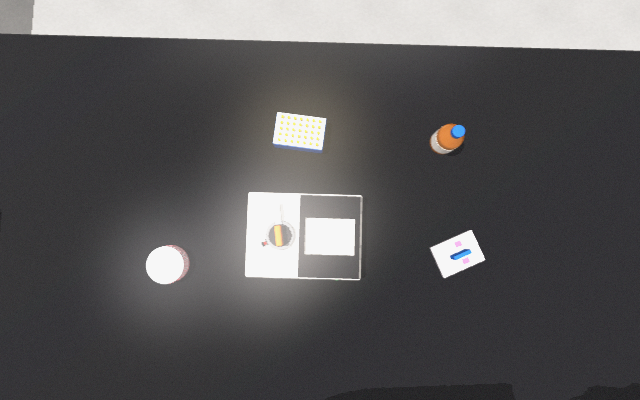

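View pics/side0.png

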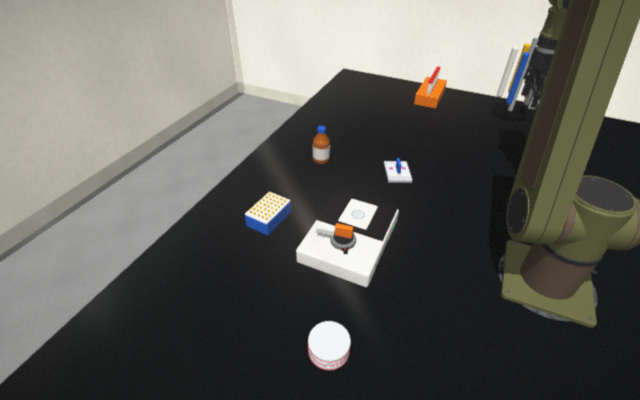

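The top view shows the stage around (304,236), with the pocket's white floor at (330,237), the orange bar at (279,236) and the tongue pointing up (+x) at (282,212). The carrier is at (457,254), turned a little, with its blue rib in the middle.

Run:
```python
from h import *
d=np.load("pics/top0.npz");im,K,A,e=d["im"],d["K"],d["A"],d["e"]
hsv=cv2.cvtColor(im,cv2.COLOR_BGR2HSV)
def rect(mask,roi,z,nm):
    m=np.zeros_like(mask);x0,y0,x1,y1=roi;m[y0:y1,x0:x1]=mask[y0:y1,x0:x1]
    c=max(cv2.findContours(m,0,2)[0],key=cv2.contourArea)
    P=onplane(c[:,0].astype(float),z,K,A,e)[:,:2]*1000
    r=cv2.minAreaRect(P.astype(np.float32)); b=cv2.boxPoints(r); 
    i=np.argmax([np.linalg.norm(b[k]-b[k-1]) for k in range(4)]);v=b[i]-b[i-1]
    print(nm,np.round(r[0],1),"size",np.round(r[1],1),"long axis deg",round(np.degrees(np.arctan2(v[1],v[0]))%180,1))
H,S,V=cv2.split(hsv)
br=((V>110)*255).astype(np.uint8)
nb=((V>60)*255).astype(np.uint8)
rect(nb,(425,225,490,285),.012,"carrier")
blue=((H>95)&(H<130)&(S>130)&(V>60)).astype(np.uint8)*255
rect(blue,(445,240,475,268),.044,"rib")
pk=cv2.morphologyEx(br,cv2.MORPH_OPEN,np.ones((5,5)))
rect(pk,(303,210,357,262),.05,"pocket floor")
rect(nb,(235,185,370,285),.05,"stage")
org=((H>5)&(H<25)&(S>150)&(V>120)).astype(np.uint8)*255
rect(org,(265,215,295,260),.105,"knob")
big=cv2.resize(im[185:290,235:370],None,fx=5.5,fy=5.5,interpolation=cv2.INTER_CUBIC);cv2.imwrite("pics/crop0.png",big)
```

```text
carrier [ 473.  -289.2] size [ 88.3 114.9] long axis deg 115.1
rib [ 475.5 -285.3] size [12.6 47.6] long axis deg 115.5
pocket floor [511.  22.] size [118.5 124.2] long axis deg 91.5
stage [512.3  86.6] size [230.2 315.4] long axis deg 91.5Traceback (most recent call last):
  File "<stdin>", line 21, in <module>
  File "<stdin>", line 6, in rect
ValueError: max() iterable argument is empty
```

```bash
python3 -m jog '[[[33,22,0],[0,0,0.14],1],[[33,22,0],[0,0,0.145],1],[[33,22,0],[0,0,0.145],1],[[33,22,0],[0,0,0.145],1],[[33,22,0],[0,0,0.145],1],[[33,22,0],[0,0,0.145],1],[[33,22,0],[0,0,0.145],1],[[33,22,0],[0,0,0.145],1],[[33,22,0],[0,0,0.145],1],[[33,22,0],[0,0,0.145],1]]' 40
python3 -m jog '[[[0,0,0],[0,0,0.145],1],[[0,0,0],[0,0,0.145],1],[[0,0,0],[0,0,0],1],[[0,0,0],[0,0,0],1]]'
python3 - <<'E'
from h import *
im,K,A,e=cam("wrist"); cv2.imwrite("pics/w1.png",im); np.savez("pics/w1.npz",im=im,K=K,A=A,e=e);print(e,A.round(2).tolist());s=ctrl.read_state();print(s["q"],s["ee_pos"],s["eef_rot"])
d=np.load("pics/top0.npz");im=d["im"]
cv2.imwrite("pics/crop0.png",cv2.resize(im[185:290,235:370],None,fx=5.5,fy=5.5,interpolation=cv2.INTER_CUBIC))
E
```

```text
time_s: 1.1
ee_pos: [0.4729, -0.2841, 0.2559]
eef_rot: [-0.0, 0.651, 0.759, -0.0]
contact_force: [0.6, -0.4, 0.7]
gripper_width: 1.003
gripper_force: 0.0
time_s: 1.5
ee_pos: [0.4717, -0.2853, 0.2559]
eef_rot: [-0.0, 0.538, 0.843, -0.0]
contact_force: [0.4, -0.4, 0.7]
gripper_width: 0.997
gripper_force: 0.0
[ 0.4372663  -0.21052318  0.37448814] [[0.91, 0.4, 0.13], [0.42, -0.86, -0.29], [-0.0, 0.32, -0.95]]
[-5.44274080e-01  3.05769408e-01 -7.39531261e-02  1.19165781e+00
 -1.13185244e-05  5.91396982e-01] [ 0.47166797 -0.28548303  0.25604252] [-2.91794055e-04  5.37808493e-01  8.43066984e-01 -1.25371970e-05]
```

View pics/w1.png

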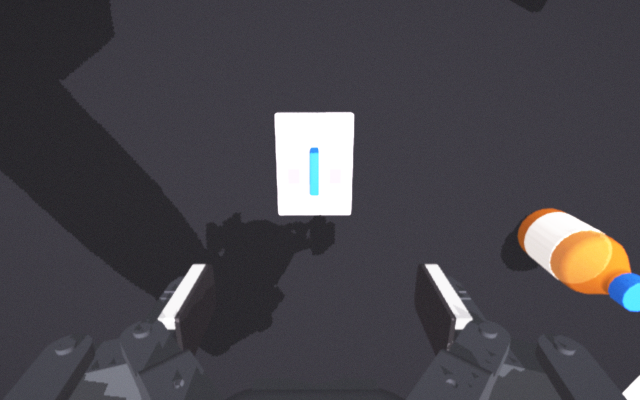

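View pics/crop0.png

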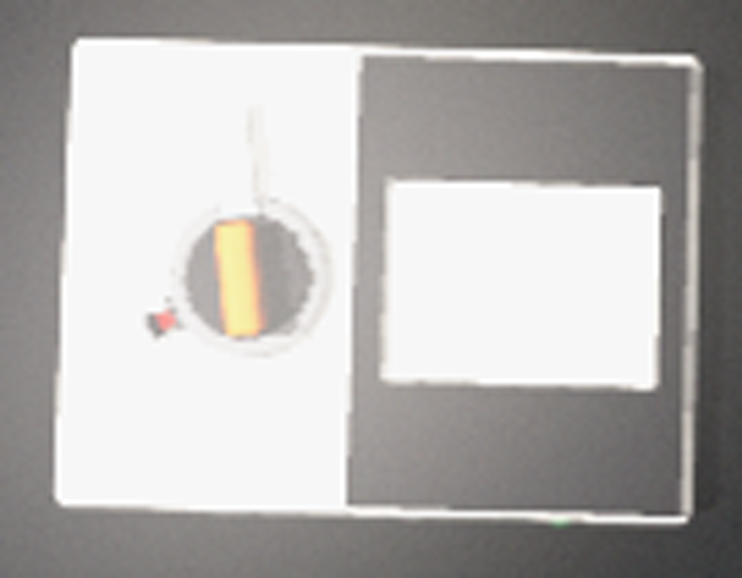

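The wrist view shows the carrier at (315,164) with its rib at (314,172), well aligned with the jaws. The crop shows the pocket floor (382–660, 180–388), the bar along +x, the tongue towards +x at (257,150), and the follower at (160,321).

```bash
cat >> h.py <<'E'
def rect(mask,roi,z,nm,c4):
    K,A,e=c4; m=np.zeros_like(mask);x0,y0,x1,y1=roi;m[y0:y1,x0:x1]=mask[y0:y1,x0:x1]
    c=max(cv2.findContours(m,0,2)[0],key=cv2.contourArea)
    P=onplane(c[:,0].astype(float),z,K,A,e)[:,:2]*1000
    r=cv2.minAreaRect(P.astype(np.float32)); b=cv2.boxPoints(r)
    i=np.argmax([np.linalg.norm(b[k]-b[k-1]) for k in range(4)]);v=b[i]-b[i-1]
    print(nm,np.round(r[0],1),"size",np.round(r[1],1),"long axis deg",round(np.degrees(np.arctan2(v[1],v[0]))%180,1))
    return r
def u8(m): return m.astype(np.uint8)*255
E
python3 - <<'E'
from h import *
d=np.load("pics/w1.npz");im,c=d["im"],(d["K"],d["A"],d["e"])
H,S,V=cv2.split(cv2.cvtColor(im,cv2.COLOR_BGR2HSV))
rect(u8(V>140),(260,100,370,225),.012,"carrier w",c)
B=u8((H>90)&(H<130)&(S>150)&(V>180)); rect(B,(300,140,330,205),.046,"rib w (top+side)",c)
ys,xs=np.nonzero(B[140:205,300:330]);print("rib px",xs.min()+300,xs.max()+300,ys.min()+140,ys.max()+140)
d=np.load("pics/top0.npz");im,c=d["im"],(d["K"],d["A"],d["e"])
H,S,V=cv2.split(cv2.cvtColor(im,cv2.COLOR_BGR2HSV))
rect(u8(V>150),(425,225,490,285),.012,"carrier t",c)
rect(u8(V>200),(302,210,357,262),.055,"pocket t",c)
rect(u8((V>200)),(240,190,301,280),.05,"white half t",c)
rect(u8((V>200)),(240,190,370,285),.05,"stage t",c)
rect(u8((S>70)&(H<35)&(V>180)),(270,222,285,250),.105,"bar t",c)
print(rect(u8((S>60)&((H<12)|(H>165))),(258,238,270,248),.0575,"red t",c)[0])
E
```

```text
carrier w [ 473.3 -291.7] size [ 81.5 111.7] long axis deg 115.0
rib w (top+side) [ 471.7 -289.3] size [ 6.8 45.7] long axis deg 115.0
rib px 310 317 148 194
carrier t [ 474.9 -289. ] size [ 80.4 111.3] long axis deg 115.2
pocket t [509.3  23. ] size [ 84.5 116. ] long axis deg 90.2
white half t [509.1 154.7] size [199.8 128.1] long axis deg 1.5
stage t [509.5  84.1] size [266.8 198.4] long axis deg 89.8
bar t [509.9 137.3] size [44.8 15. ] long axis deg 8.3
red t [489.7 170.9] size [4.6 4.6] long axis deg 91.5
(489.6690368652344, 170.94586181640625)
```

```bash
python3 -m jog '[[[2.3,-5,-40],[0,0,0],0.6],[[0,0,-40],[0,0,0],0.6],[[0,0,-40],[0,0,0],0.6],[[0,0,-40],[0,0,0],0.6],[[0,0,-30],[0,0,0],0.6],[[0,0,-14],[0,0,0],0.6],[[0,0,-5],[0,0,0],0.6],[[0,0,0],[0,0,0],0.6]]' 40
python3 - <<'E'
from h import *
im,K,A,e=cam("wrist"); cv2.imwrite("pics/w2.png",im); s=ctrl.read_state();print(s["q"],s["ee_pos"],s["contact_force"])
E
```

```text
time_s: 2.35
ee_pos: [0.4738, -0.2905, 0.0469]
eef_rot: [-0.001, 0.537, 0.843, -0.0]
contact_force: [0.0, 0.7, 0.9]
gripper_width: 0.6
gripper_force: 0.0
[-5.49961487e-01  4.80629496e-01 -3.93474151e-01  6.96034399e-01
  2.43372994e-05  5.84035987e-01] [ 0.47447855 -0.2908717   0.04778735] [0.35248253 0.14381697 0.15205371]
```

View pics/w2.png

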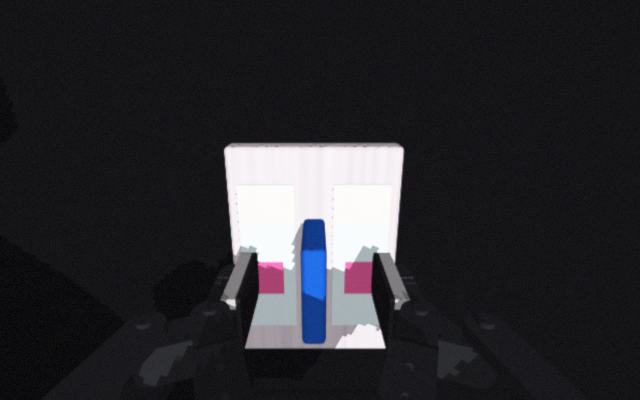

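The jaws (240 and 395) straddle the rib at (314,280), nearly centred. I'll lower the last 5 mm and close.

```bash
python3 -m jog '[[[0,0,-4],[0,0,0],0.3],[[0,0,-1],[0,0,0],0],[[0,0,0],[0,0,0],0],[[0,0,0],[0,0,0],0],[[0,0,0],[0,0,0],0],[[0,0,0],[0,0,0],0],[[0,0,0],[0,0,0],0],[[0,0,3],[0,0,0],0],[[0,0,10],[0,0,0],0],[[0,0,10],[0,0,0],0]]' 50
```

```text
time_s: 3.4
ee_pos: [0.4737, -0.2901, 0.0654]
eef_rot: [-0.001, 0.537, 0.844, 0.0]
contact_force: [-0.7, -0.2, -1.3]
gripper_width: 0.108
gripper_force: 49.5
```

Held: opening 0.108, about 9 mm, with the weight on the wrist. I'll carry it high past the pocket, so the wrist camera sees the pocket in front of the carrier.

```bash
python3 -m jog '[[[0,0,35],[0,0,0],0],[[0,10,40],[0,0,0],0],[[3,30,40],[0,0,-0.05],0],[[4,40,40],[0,0,-0.05],0],[[4,45,40],[0,0,-0.05],0],[[4,45,20],[0,0,-0.05],0],[[4,45,0],[0,0,-0.05],0],[[4,45,0],[0,0,-0.05],0],[[4,45,0],[0,0,-0.05],0],[[4,45,0],[0,0,-0.05],0]]'
python3 -m jog '[[[4,40,0],[0,0,-0.02],0],[[0,30,0],[0,0,0],0],[[0,0,0],[0,0,0],0],[[0,0,0],[0,0,0],0],[[0,0,0],[0,0,0],0]]'
python3 - <<'E'
from h import *
im,K,A,e=cam("wrist"); cv2.imwrite("pics/w3.png",im); np.savez("pics/w3.npz",im=im,K=K,A=A,e=e);s=ctrl.read_state();print(s["q"],s["ee_pos"],s["contact_force"])
E
```

```text
time_s: 4.4
ee_pos: [0.5038, 0.0489, 0.2696]
eef_rot: [0.0, 0.694, 0.72, 0.0]
contact_force: [0.6, 0.6, -1.2]
gripper_width: 0.11
gripper_force: 49.6
time_s: 4.9
ee_pos: [0.5078, 0.1163, 0.2689]
eef_rot: [0.0, 0.701, 0.713, -0.0]
contact_force: [-0.0, 0.1, -1.5]
gripper_width: 0.11
gripper_force: 49.6
[ 2.24880412e-01  2.48260034e-01 -1.21234098e-01  1.20145505e+00
 -3.61856248e-04  1.77900754e+00] [0.50791747 0.11607622 0.26886197] [-0.36963996 -0.33391747 -2.37631656]
```

View pics/w3.png

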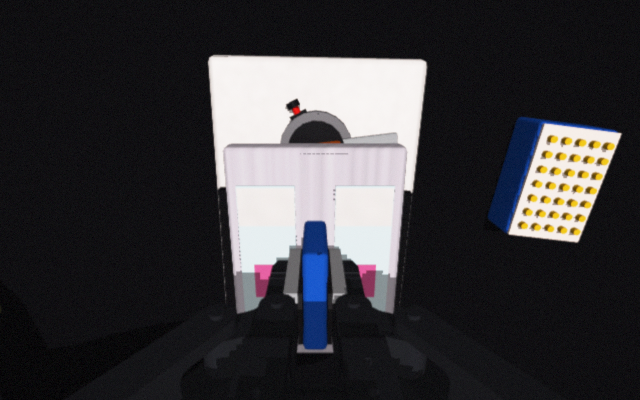

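The camera looks towards +y: it shows the white half, with the follower at (293,104) and the housing at (315,130), but the pocket is hidden below the carrier. I'll back off in -y to see the pocket ahead.

```bash
python3 -m jog '[[[0,-45,0],[0,0,0],0],[[0,-45,0],[0,0,0],0],[[0,-45,0],[0,0,0],0],[[0,-45,0],[0,0,0],0],[[0,-30,0],[0,0,0],0],[[0,0,0],[0,0,0],0],[[0,0,0],[0,0,0],0],[[0,0,0],[0,0,0],0]]'
python3 - <<'E'
from h import *
im,K,A,e=cam("wrist"); cv2.imwrite("pics/w4.png",im); np.savez("pics/w4.npz",im=im,K=K,A=A,e=e);s=ctrl.read_state();print(s["q"],s["ee_pos"],s["contact_force"])
E
```

```text
time_s: 5.75
ee_pos: [0.5078, -0.0929, 0.2687]
eef_rot: [-0.0, 0.701, 0.713, 0.0]
contact_force: [0.1, 0.8, -2.4]
gripper_width: 0.107
gripper_force: 49.6
[-1.80237704e-01  2.40143509e-01 -1.32786880e-01  1.19813907e+00
  3.04772537e-04  1.37213799e+00] [ 0.50786201 -0.09244862  0.26866392] [-0.41957227  0.57687704 -2.38908346]
```

View pics/w4.png

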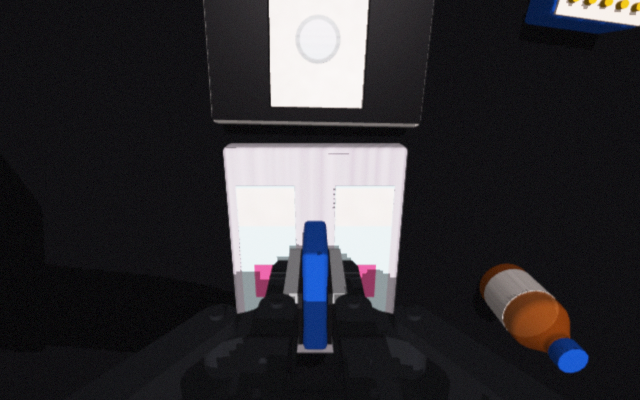

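The pocket floor is in view: cols 270–368, near edge at row 108, aperture ring at (318,39). The carrier's front edge is at row 147, cols 225–406.

Run:
```python
from h import *
def edge(V,c,lo,hi,axis,a,b,z,thr):
    # per row (axis=0) scan cols a..b for threshold crossing, else per column scan rows
    pts=[]
    for k in range(lo,hi):
        l=(V[k,a:b] if axis==0 else V[a:b,k]).astype(float); s=l>thr
        i=np.nonzero(s[1:]!=s[:-1])[0]
        if len(i)!=1: continue
        i=i[0]; x=a+i+(thr-l[i])/(l[i+1]-l[i]); pts.append((x,k) if axis==0 else (k,x))
    P=onplane(pts,z,*c)[:,:2]*1000; vx,vy,x0,y0=cv2.fitLine(P.astype(np.float32),cv2.DIST_HUBER,0,.01,.01).ravel()
    return np.array([x0,y0]),np.degrees(np.arctan2(vy,vx))%180,len(pts)
d=np.load("pics/w4.npz");im,c=d["im"],(d["K"],d["A"],d["e"]);V=cv2.GaussianBlur(cv2.cvtColor(im,cv2.COLOR_BGR2GRAY),(3,3),0)
z=.05
print("pocket L",edge(V,c,10,100,0,255,290,z,140)); print("pocket R",edge(V,c,10,100,0,350,385,z,140)); print("pocket near",edge(V,c,280,360,1,95,118,z,140))
zc=.2687-.0425+.012
print("car L",edge(V,c,150,180,0,215,234,zc,120)); print("car R",edge(V,c,150,180,0,396,415,zc,120)); print("car far",edge(V,c,240,390,1,132,150,zc,120))
print("ring",onplane([318,39],.05,*c)*1000)
d=np.load("pics/w3.npz");im,c=d["im"],(d["K"],d["A"],d["e"]);V=cv2.GaussianBlur(cv2.cvtColor(im,cv2.COLOR_BGR2GRAY),(3,3),0)
print("stage L",edge(V,c,75,135,0,195,235,z,110));print("stage R",edge(V,c,75,120,0,400,440,z,110));print("stage far",edge(V,c,225,415,1,45,80,z,110))
d=np.load("pics/top0.npz");im,c=d["im"],(d["K"],d["A"],d["e"]);V=cv2.cvtColor(im,cv2.COLOR_BGR2GRAY)
print("T +x",edge(V,c,309,350,1,211,228,.05,160));print("T -x",edge(V,c,309,350,1,248,265,.06,160));print("T +y",edge(V,c,222,250,0,299,312,.05,160));print("T -y",edge(V,c,222,250,0,348,358,.05,160))
print("ee",np.array(ctrl.read_state()["ee_pos"])*1000, "tool y deg",np.degrees(np.arctan2(*(rot(ctrl.read_state()["eef_rot"])[[1,0],1]))))
```

```text
pocket L (array([465.3984  ,  20.111202], dtype=float32), np.float32(89.55298), 90)
pocket R (array([5.5038776e+02, 8.4656812e-02], dtype=float32), np.float32(89.72029), 90)
pocket near (array([502.91202 , -36.832783], dtype=float32), np.float32(179.89037), 80)
car L (array([467.40952 , -48.603962], dtype=float32), np.float32(90.88137), 30)
car R (array([546.488  , -46.37295], dtype=float32), np.float32(91.05219), 30)
car far (array([505.46857 , -37.494514], dtype=float32), np.float32(0.8837025), 150)
ring [[508.36681937  21.39026733  50.        ]]
stage L (array([409.5473, 172.441 ], dtype=float32), np.float32(89.839035), 60)
stage R (array([606.8439 , 183.36998], dtype=float32), np.float32(89.99069), 45)
stage far (array([510.78406, 215.87837], dtype=float32), np.float32(179.87076), 190)
T +x (array([553.25854 ,  24.113903], dtype=float32), np.float32(88.76892), 41)
T -x (array([466.27423 ,  22.433472], dtype=float32), np.float32(90.97277), 41)Traceback (most recent call last):
  File "<stdin>", line 21, in <module>
  File "<stdin>", line 10, in edge
  File "h.py", line 14, in onplane
    px=np.atleast_2d(np.array(px,float)); d=np.c_[px,np.ones(len(px))]@np.linalg.inv(K).T@A.T
                                            ~~~~~~~~~~~~~~~~~~~~~~~~~~^~~~~~~~~~~~~~~~~~~
ValueError: matmul: Input operand 1 has a mismatch in its core dimension 0, with gufunc signature (n?,k),(k,m?)->(n?,m?) (size 3 is different from 1)
```

Measured pocket centre is about (508.0, 21.2) mm, yaw -0.2°, with width 85 as it should be. The carrier is centred on the TCP with yaw +0.95°, so the shift is (+0.2, +113.7) and the turn -0.02.

```bash
python3 -m jog '[[[0.2,35,0],[0,0,-0.02],0],[[0,40,-20],[0,0,0],0],[[0,38.7,-40],[0,0,0],0],[[0,0,-40],[0,0,0],0],[[0,0,-35],[0,0,0],0],[[0,0,-20],[0,0,0],0],[[0,0,0],[0,0,0],0],[[0,0,0],[0,0,0],0],[[0,0,0],[0,0,0],0]]'
python3 - <<'E'
from h import *
im,K,A,e=cam("wrist"); cv2.imwrite("pics/w5.png",im); np.savez("pics/w5.npz",im=im,K=K,A=A,e=e);s=ctrl.read_state();print(s["ee_pos"],s["eef_rot"],s["contact_force"])
im,K,A,e=cam("side");P=proj([.508,.05,.06],K,A,e)[0].astype(int);print(P)
cv2.imwrite("pics/s5.png",np.vstack([cv2.resize(im[P[1]-40:P[1]+50,P[0]-90:P[0]+90],None,fx=3.3,fy=3.3,interpolation=cv2.INTER_CUBIC),cv2.resize(cv2.imread("pics/w5.png")[0:330,23:617],(594,297))])[:600])
E
```

```text
time_s: 6.7
ee_pos: [0.5097, 0.0173, 0.1193]
eef_rot: [0.001, 0.708, 0.707, 0.001]
contact_force: [-0.1, -0.4, -0.6]
gripper_width: 0.106
gripper_force: 49.5
[0.50982223 0.01709482 0.1194391 ] [0.00118874 0.70769084 0.70652003 0.00130691] [-0.23433238 -0.34203542 -1.75018006]
[355 218]
```

View pics/s5.png

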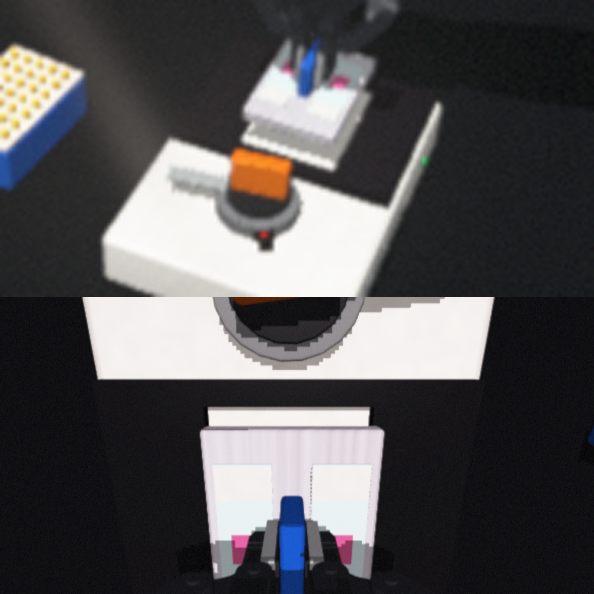

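The carrier hovers over the pocket, aligned in yaw and with the floor showing on the far (+y) side. The measured pose is (509.8, 17.1), so correct by (-1.8, +4.1).

```bash
python3 -m jog '[[[-1.8,4.1,0],[0,0,0],0],[[0,0,-10],[0,0,0],0],[[0,0,0],[0,0,0],0],[[0,0,0],[0,0,0],0],[[0,0,0],[0,0,0],0]]'
python3 - <<'E'
from h import *
im,K,A,e=cam("wrist"); np.savez("pics/w6.npz",im=im,K=K,A=A,e=e);s=ctrl.read_state();print(s["ee_pos"],s["eef_rot"],s["contact_force"])
z=s["ee_pos"][2]-.0425
# expected pixels: pocket +y floor/frame edges and carrier top +y edge
print("carrier corners px",proj([[.468,s["ee_pos"][1]+.055,z+.012],[.548,s["ee_pos"][1]+.055,z+.012]],K,A,e).round(1).tolist())
V=cv2.cvtColor(im,cv2.COLOR_BGR2GRAY)
print("col 320",[(r,int(V[r,320])) for r in range(90,160,2)])
for r in (136,140,):print("row",r,[(k,int(V[r,k])) for k in list(range(205,235,2))+list(range(395,425,2))])
cv2.imwrite("pics/w6.png",im)
E
```

```text
time_s: 7.3
ee_pos: [0.5064, 0.0209, 0.1076]
eef_rot: [-0.0, 0.708, 0.706, -0.0]
contact_force: [-0.9, 0.3, -1.8]
gripper_width: 0.11
gripper_force: 49.5
[0.50655169 0.0208883  0.10768871] [-3.75668746e-06  7.07840357e-01  7.06372443e-01 -1.05371743e-05] [-0.63669687 -0.91330868 -2.7047739 ]
carrier corners px [[224.5, 145.1], [412.0, 144.7]]
col 320 [(90, 243), (92, 244), (94, 244), (96, 245), (98, 243), (100, 100), (102, 31), (104, 33), (106, 29), (108, 30), (110, 33), (112, 32), (114, 30), (116, 27), (118, 29), (120, 27), (122, 27), (124, 28), (126, 29), (128, 30), (130, 24), (132, 58), (134, 152), (136, 168), (138, 242), (140, 244), (142, 242), (144, 136), (146, 143), (148, 200), (150, 215), (152, 214), (154, 189), (156, 217), (158, 217)]
row 136 [(205, 22), (207, 21), (209, 24), (211, 25), (213, 26), (215, 19), (217, 23), (219, 23), (221, 27), (223, 24), (225, 27), (227, 23), (229, 10), (231, 4), (233, 103), (395, 227), (397, 227), (399, 225), (401, 225), (403, 174), (405, 21), (407, 7), (409, 14), (411, 21), (413, 25), (415, 27), (417, 23), (419, 23), (421, 23), (423, 24)]
row 140 [(205, 24), (207, 23), (209, 22), (211, 22), (213, 26), (215, 20), (217, 26), (219, 21), (221, 24), (223, 28), (225, 25), (227, 19), (229, 8), (231, 9), (233, 134), (395, 243), (397, 243), (399, 242), (401, 243), (403, 170), (405, 13), (407, 6), (409, 17), (411, 24), (413, 27), (415, 22), (417, 27), (419, 25), (421, 26), (423, 25)]
```

```bash
python3 -c "
import cv2;im=cv2.imread('pics/w6.png');cv2.imwrite('pics/w6c.png',cv2.resize(im[90:250,195:435],None,fx=3.3,fy=3.3))"
```

```text
(no output)
```

View pics/w6c.png

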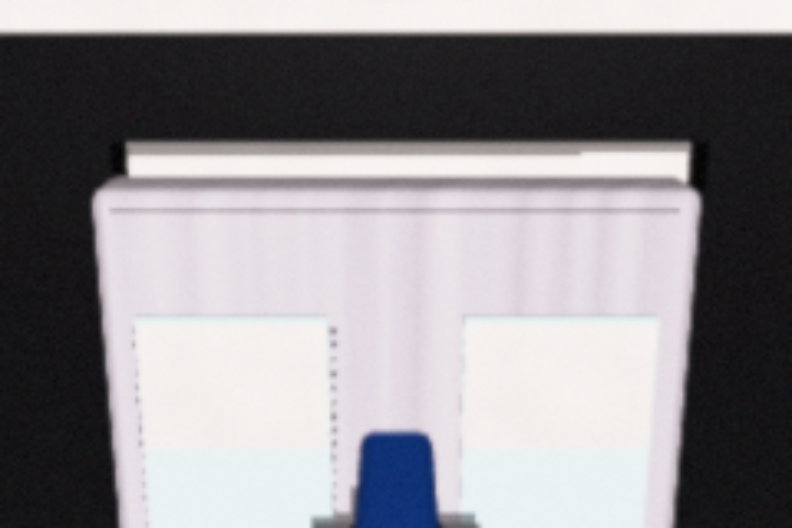

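Run:
```python
from h import *
d=np.load("pics/w6.npz");c=(d["K"],d["A"],d["e"])
V=cv2.cvtColor(d["im"],cv2.COLOR_BGR2GRAY)
print("pocket floor L,R",onplane([[232.8,140],[403.6,140]],.05,*c)[:,:2]*1000,"far",onplane([[320,132.7]],.05,*c)*1000)
zz=.1077-.0425+.012
for r in(165,180):
    s=np.nonzero(V[r,200:430]>110)[0]; print("carrier",onplane([[s[0]+200-.5,r],[s[-1]+200.5,r]],zz,*c)[:,:2]*1000)
print("car far",onplane([[320,147]],zz,*c)*1000)
s=ctrl.read_state();print(s["ee_pos"])
```

```text
pocket floor L,R [[465.31804895  73.45161412]
 [551.10178953  73.25850071]] far [[509.12470327  77.00183832  50.        ]]
carrier [[466.84791715  67.19732005]
 [545.9506449   67.02978365]]
carrier [[467.14742968  60.4136453 ]
 [546.05479361  60.25306894]]
car far [[508.79090589  74.99663258  77.2       ]]
[0.50655169 0.0208883  0.10768871]
```

```bash
python3 -m jog '[[[1.7,-0.4,0],[0,0,0],0],[[0,0,-4],[0,0,0],0],[[0,0,0],[0,0,0],0]]'; python3 -m jog '[[[0,0,-3],[0,0,0],0],[[0,0,-3],[0,0,0],0],[[0,0,0],[0,0,0],0]]'
```

```text
time_s: 7.65
ee_pos: [0.508, 0.0205, 0.1032]
eef_rot: [-0.0, 0.708, 0.706, -0.0]
contact_force: [0.5, 0.0, -2.5]
gripper_width: 0.108
gripper_force: 49.6
time_s: 7.95
ee_pos: [0.5077, 0.0205, 0.0972]
eef_rot: [-0.0, 0.708, 0.706, -0.0]
contact_force: [-0.0, 0.6, -1.8]
gripper_width: 0.107
gripper_force: 49.6
```

It is in the pocket: underside near 55 mm, no contact force. Down to the floor.

```bash
python3 -m jog '[[[0,0,-2],[0,0,0],0],[[0,0,-1],[0,0,0],0],[[0,0,-1],[0,0,0],0],[[0,0,0],[0,0,0],0]]';python3 -m jog '[[[0,0,-1],[0,0,0],0],[[0,0,0],[0,0,0],0],[[0,0,0],[0,0,0],0]]'
```

```text
time_s: 8.35
ee_pos: [0.5081, 0.0205, 0.0936]
eef_rot: [-0.0, 0.708, 0.706, -0.0]
contact_force: [1.1, -0.9, -2.4]
gripper_width: 0.106
gripper_force: 49.6
time_s: 8.65
ee_pos: [0.5083, 0.0205, 0.093]
eef_rot: [0.0, 0.708, 0.706, 0.0]
contact_force: [-0.9, -0.1, 0.4]
gripper_width: 0.111
gripper_force: 50.0
```

The floor carries it. Release and rise, then go to the knob at about (508.5, 136), turning so that the jaws close along world y.

```bash
python3 -m jog '[[[0,0,0],[0,0,0],0.4],[[0,0,0],[0,0,0],0.4],[[0,0,0],[0,0,0],0.4],[[0,0,5],[0,0,0],0.4],[[0,0,40],[0,0,0],0.4],[[0,0,40],[0,0,0],0.4],[[0,20,40],[0,0,0.1],0.6],[[0,30,20],[0,0,0.145],0.6],[[0,30,0],[0,0,0.145],0.6],[[0,20,0],[0,0,0.145],0.6]]'
python3 -m jog '[[[0,15,0],[0,0,0.145],0.6],[[0,0,0],[0,0,0.145],0.6],[[0,0,0],[0,0,0.145],0.6],[[0,0,0],[0,0,0.145],0.6],[[0,0,0],[0,0,0.145],0.6],[[0,0,0],[0,0,0.145],0.6],[[0,0,0],[0,0,0.145],0.6],[[0,0,0],[0,0,0.145],0.6],[[0,0,0],[0,0,0],0.6],[[0,0,0],[0,0,0],0.6]]'
python3 - <<'E'
from h import *
im,K,A,e=cam("wrist"); cv2.imwrite("pics/w7.png",im); np.savez("pics/w7.npz",im=im,K=K,A=A,e=e);s=ctrl.read_state();print(s["q"],s["ee_pos"],s["eef_rot"],s["contact_force"],s["moment"])
T=rot(s["eef_rot"]);print("tool y",np.degrees(np.arctan2(T[1,1],T[0,1])))
E
```

```text
time_s: 9.65
ee_pos: [0.5089, 0.1223, 0.2395]
eef_rot: [0.001, 0.493, 0.87, 0.001]
contact_force: [-0.0, -0.1, -0.3]
gripper_width: 0.6
gripper_force: 0.0
time_s: 10.65
ee_pos: [0.5082, 0.1355, 0.2379]
eef_rot: [0.0, -0.06, 0.998, 0.0]
contact_force: [-0.4, 0.3, -0.2]
gripper_width: 0.598
gripper_force: 0.0
[ 2.60618857e-01  2.70040741e-01 -1.72991014e-01  1.12760289e+00
  9.32127371e-06  1.40941910e-01] [0.50819659 0.1355309  0.23787599] [ 7.82892731e-05 -5.98027700e-02  9.98210209e-01  2.06898202e-05] [ 0.17988803  0.12889057 -0.68850774] [ 0.00500203  0.00768471 -0.00253183]
tool y 96.856984146685
```

View pics/w7.png

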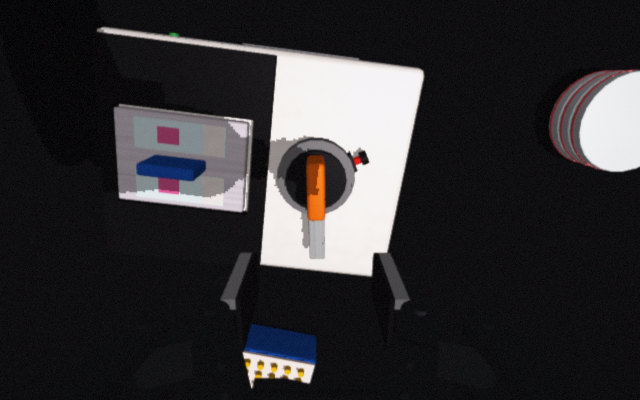

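The carrier lies in the pocket (185,155). The orange bar runs (316,157)–(317,220), nearly in line with the jaws. The follower is at (363,157). From here on I measure numerically only.

```bash
cat >> h.py <<'E'
def follower(name="wrist",axis=None,save=None):
    im,K,A,e=cam(name); hsv=cv2.cvtColor(im,cv2.COLOR_BGR2HSV); H,S,V=cv2.split(hsv)
    if save: np.savez(save,im=im,K=K,A=A,e=e)
    m=u8(((H<6)|(H>172))&(S>150)&(V>70)); n,l,st,ce=cv2.connectedComponentsWithStats(m)
    out=[]
    for i in range(1,n):
        P=onplane(ce[i],.0575,K,A,e)[0]*1000; r=np.hypot(*(P[:2]-axis)); 
        if r<75 and st[i,4]>2: out.append((ce[i].round(1).tolist(),P[:2].round(1).tolist(),round(r,1),int(st[i,4]),st[i,:4].tolist()))
    return out
E
python3 - <<'E'
from h import *
d=np.load("pics/w7.npz");im=d["im"];c=(d["K"],d["A"],d["e"])
H,S,V=cv2.split(cv2.cvtColor(im,cv2.COLOR_BGR2HSV))
rect(u8((H>6)&(H<20)&(S>150)&(V>200)),(290,140,345,225),.105,"bar",c)
rect(u8((H>6)&(H<20)&(S>150)&(V>100)),(290,140,345,225),.105,"bar all",c)
# grey housing outer contour against white
g=u8((V<185)); 
m=np.zeros_like(g);m[130:216,270:362]=g[130:216,270:362]
for r in (170,180,190):
    s=np.nonzero(V[r,265:375]<175)[0]+265; print(r,s.min(),s.max(),onplane([[s.min()-.5,r],[s.max()+.5,r]],.0645,*c)[:,:2].round(4).tolist())
ax=np.array([508.4,136.])
print("axis px@.0645",proj([.5084,.136,.0645],*c),"@.105",proj([.5084,.136,.105],*c))
for k in ("wrist","side"): print(k,follower(k,ax,f"pics/f0{k}.npz"))
# black cap in wrist
print(V[145:172,350:375])
r=proj([[.5084,.136,.062],[.468,.0205,.062],[.548,.0205,.062]],*c);print(r)
# carrier plate corners at z=.062
rect(u8((V>70)),(112,100,254,216),.062,"carrier",c)
E
```

```text
bar [507.9 136.6] size [42.8 11.6] long axis deg 7.3
bar all [504.6 136.1] size [49.5 13.7] long axis deg 6.4
170 265 357 [[0.506, 0.0919], [0.4966, 0.1709]]
180 265 354 [[0.5149, 0.0925], [0.5057, 0.1697]]
190 265 351 [[0.5239, 0.0932], [0.5149, 0.1685]]
axis px@.0645 [[315.38077456 178.58270987]] @.105 [[315.45538689 193.22348915]]
wrist [([356.9, 160.0], [489.4, 170.1], np.float64(39.0), 54, [353, 156, 9, 9])]
side [([344.5, 248.5], [493.5, 165.5], np.float64(33.1), 4, [344, 248, 2, 2])]
[[245 246 246 246 246 245 246 245 246 246 246 246 246 246 246 246 246 246
  246 246 246 246 245 246 246]
 [246 246 246 246 246 246 246 246 245 245 245 245 246 246 246 245 246 246
  246 246 246 246 246 246 245]
 [246 246 246 246 246 245 246 244 227 214 216 240 246 245 246 246 246 246
  246 246 245 246 247 246 245]
 [246 246 246 246 246 245 245 242 197 163 171 233 245 244 245 245 245 246
  246 246 246 246 245 246 246]
 [245 246 246 246 245 244 226 209 167 150 156 199 213 235 235 242 246 246
  246 246 246 246 246 246 246]
 [239 244 246 244 244 241 197 156 151 147 142 144 136 164 169 233 245 246
  246
[... 1679 characters left out ...]
6 246 247 246 246 246 246]
 [141 139 124  71  45  65 174 239 246 246 246 246 246 246 246 246 246 246
  246 246 246 245 246 246 246]
 [141 142 130  97  54  50 120 233 245 246 245 246 246 246 246 246 246 246
  246 246 246 245 245 246 246]
 [138 135 137 115  63  44  76 195 240 246 246 246 246 246 246 246 246 246
  246 246 246 246 245 246 246]
 [136 136 139 126  74  43  67 167 238 246 246 246 246 246 246 246 246 246
  246 245 245 244 245 246 245]
 [139 138 138 131  87  83 136 217 243 246 246 245 246 246 246 246 246 246
  245 246 245 245 245 246 246]]
[[315.37678348 177.79956025]
 [181.51062621 114.57536858]
 [181.65672157 205.46277989]]
carrier [506.3  22. ] size [114.2  83.6] long axis deg 89.9
```

```bash
python3 -m jog '[[[0.2,0.6,-40],[0,0,0],0.6],[[0,0,-40],[0,0,0],0.6],[[0,0,-30],[0,0,0],0.6],[[0,0,-15],[0,0,0],0.6],[[0,0,-7],[0,0,0],0.6],[[0,0,-2],[0,0,0],0.6],[[0,0,0],[0,0,0],0.6]]' 50
python3 - <<'E'
from h import *
s=ctrl.read_state();print(s["ee_pos"],s["contact_force"],s["moment"])
print(follower("wrist",np.array([508.4,136.2])))
E
```

```text
time_s: 11.5
ee_pos: [0.509, 0.1363, 0.1043]
eef_rot: [0.001, -0.061, 0.998, 0.0]
contact_force: [0.5, -0.0, 0.5]
gripper_width: 0.604
gripper_force: 0.0
[0.50901283 0.13629213 0.1042933 ] [ 0.50147673 -0.02032092  0.47420102] [ 0.02902086  0.01422529 -0.02010085]
[([386.2, 217.7], [489.8, 170.4], np.float64(38.9), 159, [379, 210, 16, 16])]
```

```bash
python3 -m jog '[[[0,0,0],[0,0,0],0.1],[[0,0,0],[0,0,0],0.1],[[0,0,0],[0,0,0],0.0],[[0,0,0],[0,0,0],0.0],[[0,0,0],[0,0,0],0],[[0,0,0],[0,0,0],0]]' 40
cat > f.py <<'E'
from h import *
s=ctrl.read_state();T=rot(s["eef_rot"]);a=np.degrees(np.arctan2(T[1,1],T[0,1]))
print("TCP",np.round(np.array(s["ee_pos"])*1000,1),"toolY",round(a,1),"F",np.round(s["contact_force"],1),"M",np.round(s["moment"],3),"q6",round(s["q"][5],2),"t",s["time_s"],"w",round(s["gripper_width"],3))
for n in("wrist","side"):print(n,follower(n,np.array([508.4,136.2])))
E
python3 f.py; python3 -m jog '[[[0,0,0],[0,0,-0.05],0],[[0,0,0],[0,0,-0.1],0],[[0,0,0],[0,0,-0.1],0],[[0,0,0],[0,0,-0.1],0],[[0,0,0],[0,0,-0.05],0],[[0,0,0],[0,0,0],0]]'; python3 f.py
```

```text
time_s: 12.15
ee_pos: [0.5089, 0.1362, 0.1045]
eef_rot: [0.001, -0.061, 0.998, 0.0]
contact_force: [-1.3, 0.1, 4.7]
gripper_width: 0.155
gripper_force: 41.0
TCP [508.9 136.2 104.5] toolY 97.0 F [-1.3  0.1  4.7] M [-0.029  0.179 -0.035] q6 0.14 t 12.15 w 0.155
wrist [([386.2, 217.6], [489.8, 170.4], np.float64(39.0), 158, [379, 210, 16, 16])]
side [([344.5, 248.5], [493.5, 165.5], np.float64(32.9), 4, [344, 248, 2, 2])]
time_s: 12.85
ee_pos: [0.5089, 0.1361, 0.1045]
eef_rot: [0.001, 0.139, 0.99, 0.0]
contact_force: [-1.0, -0.9, 6.3]
gripper_width: 0.157
gripper_force: 41.1
TCP [508.9 136.1 104.5] toolY 74.0 F [-1.  -0.9  6.3] M [-0.162  0.171 -0.081] q6 0.54 t 12.85 w 0.157
wrist [([370.7, 193.1], [489.7, 170.4], np.float64(39.0), 202, [362, 184, 19, 19])]
side [([344.5, 249.0], [492.8, 167.1], np.float64(34.6), 6, [344, 248, 2, 3])]
```

```bash
cat > f.py <<'E'
from h import *
s=ctrl.read_state();T=rot(s["eef_rot"]);a=np.degrees(np.arctan2(T[1,1],T[0,1]))
print("TCP",np.round(np.array(s["ee_pos"])*1000,1),"turned",round(97-a,1),"F",np.round(s["contact_force"],1),"M",np.round(s["moment"],3),"q6",round(s["q"][5],2))
ax=np.array([508.4,136.2]);im,K,A,e=cam("wrist"); np.savez("pics/last.npz",im=im,K=K,A=A,e=e)
H,S,V=cv2.split(cv2.cvtColor(im,cv2.COLOR_BGR2HSV)); g=np.argwhere(V>=0)[:,::-1]
P=onplane(g,.0575,K,A,e)[:,:2]*1000-ax; u=np.array([-.487,.873]); r=P@u; t=P@[u[1],-u[0]]
ok=(abs(t)<2.5)&(r>30)&(r<62); h,s_,v=[x.ravel()[ok] for x in (H,S,V)]; r=r[ok]
red=((h<8)|(h>170))&(s_>130)&(v>60); blk=(v<70)&~red
print("red r",np.percentile(r[red],[3,97]).round(1) if red.any() else None,"black r",np.percentile(r[blk&(r>38)],[3,97]).round(1), "profile",[int(np.median(v[abs(r-k)<.6])) if (abs(r-k)<.6).any() else -1 for k in range(38,61,2)])
E
python3 f.py; python3 -m jog '[[[0,0,0],[0,0,-0.05],0],[[0,0,0],[0,0,-0.1],0],[[0,0,0],[0,0,-0.1],0],[[0,0,0],[0,0,-0.1],0],[[0,0,0],[0,0,-0.1],0],[[0,0,0],[0,0,-0.1],0],[[0,0,0],[0,0,-0.1],0],[[0,0,0],[0,0,0],0]]'; python3 f.py
```

```text
TCP [508.9 136.1 104.5] turned 22.9 F [-0.4 -0.9  6.1] M [-0.204  0.168 -0.079] q6 0.54
red r [35.2 42.6] black r [42.9 48.8] profile [223, 222, 147, 24, 24, 25, 241, 245, 245, 245, 246, 245]
time_s: 13.8
ee_pos: [0.5087, 0.1358, 0.1045]
eef_rot: [0.001, 0.448, 0.894, -0.0]
contact_force: [-1.4, -1.7, 6.5]
gripper_width: 0.154
gripper_force: 41.2
TCP [508.7 135.8 104.5] turned 60.3 F [-1.4 -1.7  6.5] M [-0.32   0.226 -0.141] q6 1.19
red r [34.7 44. ] black r [44.6 51.7] profile [230, 229, 228, 85, 25, 26, 20, 71, 245, 245, 245, 245]
```

The follower cap is riding outward as expected (48.8 → 51.7). Small steps from here.

```bash
python3 -m jog '[[[0,0,0],[0,0,-0.05],0],[[0,0,0],[0,0,-0.05],0],[[0,0,0],[0,0,-0.05],0],[[0,0,0],[0,0,0],0]]' >/dev/null; python3 f.py;  python3 -m jog '[[[0,0,0],[0,0,-0.04],0],[[0,0,0],[0,0,0],0]]'>/dev/null; python3 f.py;  python3 -m jog '[[[0,0,0],[0,0,-0.04],0],[[0,0,0],[0,0,0],0]]'>/dev/null; python3 f.py
```

```text
TCP [508.7 135.8 104.5] turned 68.8 F [-0.6 -1.5  6.6] M [-0.343  0.234 -0.045] q6 1.34
red r [34.6 44.6] black r [45.1 52.3] profile [226, 226, 226, 189, 23, 24, 23, 16, 241, 242, 242, 242]
TCP [508.7 135.8 104.5] turned 71.1 F [-1.2 -1.7  6.5] M [-0.329  0.247 -0.058] q6 1.38
red r [34.7 44.6] black r [45.2 52.4] profile [225, 224, 223, 195, 24, 23, 24, 14, 240, 241, 240, 240]
TCP [508.7 135.8 104.5] turned 73.4 F [-2.1 -2.   6.7] M [-0.302  0.242 -0.118] q6 1.42
red r [34.6 44.6] black r [45.2 52.5] profile [222, 219, 221, 191, 22, 23, 25, 14, 238, 239, 239, 238]
```

```bash
for i in 1; do python3 -m jog '[[[0,0,0],[0,0,-0.03],0],[[0,0,0],[0,0,0],0]]' >/dev/null; python3 f.py;  python3 -m jog '[[[0,0,0],[0,0,-0.03],0],[[0,0,0],[0,0,0],0]]'>/dev/null; python3 f.py;  python3 -m jog '[[[0,0,0],[0,0,-0.03],0],[[0,0,0],[0,0,0],0]]'>/dev/null; python3 f.py; done
```

```text
TCP [508.6 135.8 104.5] turned 75.1 F [-1.  -1.8  6.5] M [-0.342  0.248 -0.075] q6 1.45
red r [34.7 44.8] black r [45.3 52.5] profile [222, 222, 223, 191, 24, 23, 23, 14, 235, 237, 237, 237]
TCP [508.6 135.8 104.5] turned 76.8 F [-2.  -2.   6.6] M [-0.339  0.289 -0.091] q6 1.48
red r [34.8 44.8] black r [45.3 52.6] profile [218, 217, 217, 193, 23, 23, 23, 13, 233, 235, 236, 236]
TCP [508.6 135.8 104.5] turned 78.5 F [-1.8 -1.2  7.1] M [-0.327  0.224 -0.095] q6 1.51
red r [34.7 44.7] black r [45.3 52.4] profile [214, 215, 215, 186, 24, 24, 22, 14, 232, 234, 234, 234]
```

```bash
python3 -m jog '[[[0,0,0],[0,0,-0.03],0],[[0,0,0],[0,0,0],0]]' >/dev/null; python3 f.py;  python3 -m jog '[[[0,0,0],[0,0,-0.03],0],[[0,0,0],[0,0,0],0]]'>/dev/null; python3 f.py;  python3 -m jog '[[[0,0,0],[0,0,-0.03],0],[[0,0,0],[0,0,0],0]]'>/dev/null; python3 f.py
```

```text
TCP [508.6 135.8 104.5] turned 80.3 F [-0.8 -1.7  6.5] M [-0.348  0.346 -0.11 ] q6 1.54
red r [34.8 44.6] black r [45.2 52.3] profile [212, 215, 214, 186, 22, 23, 21, 15, 233, 233, 233, 233]
TCP [508.6 135.8 104.5] turned 82.0 F [-1.5 -1.5  7.2] M [-0.337  0.292 -0.119] q6 1.57
red r [34.7 44.4] black r [45. 52.] profile [211, 211, 209, 165, 22, 22, 22, 38, 231, 230, 231, 231]
TCP [508.6 135.8 104.5] turned 83.7 F [-1.1 -1.6  6. ] M [-0.334  0.322 -0.147] q6 1.6
red r [34.7 43.7] black r [44.3 51.4] profile [207, 210, 208, 64, 22, 22, 16, 160, 229, 229, 229, 229]
```

```bash
python3 -m jog '[[[0,0,0],[0,0,-0.02],0],[[0,0,0],[0,0,0],0]]' >/dev/null; python3 f.py;  python3 -m jog '[[[0,0,0],[0,0,-0.02],0],[[0,0,0],[0,0,0],0]]'>/dev/null; python3 f.py
```

```text
TCP [508.6 135.8 104.5] turned 84.8 F [-1.5 -1.3  7. ] M [-0.314  0.296 -0.122] q6 1.62
red r [34.8 43.1] black r [43.7 50.8] profile [205, 207, 190, 24, 21, 21, 12, 222, 228, 228, 228, 228]
TCP [508.5 135.8 104.5] turned 86.0 F [-1.2 -1.4  6.9] M [-0.342  0.285 -0.143] q6 1.64
red r [34.8 42.7] black r [43.2 50.4] profile [205, 206, 181, 21, 21, 20, 14, 225, 227, 227, 227, 227]
```

```bash
python3 -m jog '[[[0,0,0],[0,0,-0.03],0],[[0,0,0],[0,0,0],0]]' >/dev/null; python3 f.py;  python3 -m jog '[[[0,0,0],[0,0,-0.03],0],[[0,0,0],[0,0,0],0]]'>/dev/null; python3 f.py;  python3 -m jog '[[[0,0,0],[0,0,-0.03],0],[[0,0,0],[0,0,0],0]]'>/dev/null; python3 f.py
```

```text
TCP [508.5 135.8 104.5] turned 87.7 F [-1.8 -2.1  6.8] M [-0.353  0.369 -0.007] q6 1.67
red r [34.9 35.5] black r [38.2 43.4] profile [20, 21, 12, 157, 220, 220, 221, 224, 224, 224, 224, 224]
TCP [508.5 135.8 104.5] turned 89.4 F [-0.8 -1.3  6.2] M [-0.324  0.384 -0.041] q6 1.7
red r [34.7 35.5] black r [38.2 43.4] profile [20, 19, 11, 149, 217, 218, 220, 221, 221, 221, 221, 222]
TCP [508.5 135.8 104.5] turned 91.1 F [-2.3 -2.2  6.4] M [-0.345  0.434 -0.032] q6 1.73
red r [34.6 35.4] black r [38.2 43.3] profile [19, 20, 12, 154, 215, 216, 217, 219, 219, 219, 219, 220]
```

The follower has dropped fully (cap 53 → 43.3 mm) with no blocking torque. Let go and rise.

```bash
python3 -m jog '[[[0,0,0],[0,0,0],0.2],[[0,0,0],[0,0,0],0.3],[[0,0,0],[0,0,0],0.4],[[0,0,0],[0,0,0],0.4],[[0,0,0],[0,0,0],0.4],[[0,0,8],[0,0,0],0.4],[[0,0,40],[0,0,0],0.4],[[0,0,40],[0,0,0],0.4],[[0,-40,40],[0,0,0],0.4],[[0,-40,10],[0,0,0],0.4]]'
python3 -m jog '[[[0,-45,0],[0,0,0],0.4],[[0,-45,0],[0,0,0],0.4],[[0,0,0],[0,0,0],0.4],[[0,0,0],[0,0,0],0.4]]'
python3 f.py
python3 - <<'E'
from h import *
d=np.load("pics/last.npz");im=d["im"];c=(d["K"],d["A"],d["e"])
V=cv2.cvtColor(im,cv2.COLOR_BGR2GRAY);H,S,Vv=cv2.split(cv2.cvtColor(im,cv2.COLOR_BGR2HSV))
def vis(p):return proj(np.array(p)/1000,*c).round(0).tolist()
print("knob px",vis([508.4,136,105]),"pocket corners",vis([[465.5,-36.5,60],[550.5,-36.5,60],[550.5,78.5,60],[465.5,78.5,60]]),"tongue",vis([[508,62,71],[508,100,71]]))
try: rect(u8((H>6)&(H<20)&(S>150)&(Vv>120)),(0,0,640,300),.105,"bar",c)
except ValueError: print("no bar")
cor=proj(np.array([[470,-36,62],[546,-36,62],[546,76,62],[470,76,62]])/1000,*c)
x0,y0=cor.min(0).astype(int)-12;x1,y1=cor.max(0).astype(int)+12;print(x0,y0,x1,y1)
rect(u8(V>110),(max(x0,0),max(y0,0),x1,y1),.062,"carrier@.062",c)
E
```

```text
time_s: 18.55
ee_pos: [0.5109, 0.0613, 0.242]
eef_rot: [0.003, 0.669, 0.744, 0.003]
contact_force: [1.8, -1.0, -0.6]
gripper_width: 0.399
gripper_force: 0.0
time_s: 18.95
ee_pos: [0.5083, -0.0301, 0.2376]
eef_rot: [0.0, 0.671, 0.742, 0.0]
contact_force: [0.3, -0.1, -0.1]
gripper_width: 0.399
gripper_force: 0.0
TCP [508.3 -30.1 237.6] turned 91.2 F [ 0.3 -0.1 -0.1] M [ 0.026 -0.059 -0.002] q6 1.41
knob px [[343.0, -68.0]] pocket corners [[265.0, 179.0], [362.0, 188.0], [383.0, 48.0], [274.0, 36.0]] tongue [[327.0, 64.0], [332.0, 9.0]]
bar [716.9  54.6] size [0. 0.] long axis deg 0.0
258 28 388 199
carrier@.062 [507.7  27.3] size [124.6  82.4] long axis deg 89.9Traceback (most recent call last):
  File "f.py", line 9, in <module>
    print("red r",np.percentile(r[red],[3,97]).round(1) if red.any() else None,"black r",np.percentile(r[blk&(r>38)],[3,97]).round(1), "profile",[int(np.median(v[abs(r-k)<.6])) if (abs(r-k)<.6).any() else -1 for k in range(38,61,2)])
                                                                                         ~~~~~~~~~~~~~^^^^^^^^^^^^^^^^^^^^^^
    return _quantile_unchecked(
        a, q, axis, out, overwrite_input, method, keepdims, weights)
    return _ureduce(a,
                    func=_quantile_ureduce_func,
    ...<5 lines>...
                    overwrite_input=overwrite_input,
                    method=method)
    r = func(a, **kwargs)
    result = _quantile(arr,
                       quantiles=q,
    ...<2 lines>...
                       out=out,
                       weights=wgt)
    slices_having_nans = np.isnan(arr[-1, ...])
                                  ~~~^^^^^^^^^
IndexError: index -1 is out of bounds for axis 0 with size 0
```

```bash
python3 -m jog '[[[0,40,0],[0,0,0],0.4],[[0,40,0],[0,0,0],0.4],[[0,40,0],[0,0,0],0.4],[[0,0,0],[0,0,0],0.4],[[0,0,0],[0,0,0],0.4]]'>/dev/null
python3 f.py
python3 - <<'E'
from h import *
d=np.load("pics/last.npz");im=d["im"];c=(d["K"],d["A"],d["e"])
H,S,V=cv2.split(cv2.cvtColor(im,cv2.COLOR_BGR2HSV))
rect(u8((H>6)&(H<20)&(S>150)&(V>100)),(200,0,440,250),.105,"bar",c)
V=cv2.GaussianBlur(V,(3,3),0)
for y in (40,50,60,70): # scan across carrier, x edges at z .062
    xs=np.arange(455,562,.25);p=proj(np.c_[xs,np.full(len(xs),y),np.full(len(xs),62)]/1000,*c)
    v=cv2.remap(V,p[:,:1].astype(np.float32),p[:,1:].astype(np.float32),1).ravel(); s=xs[v>110]; print("carrier",y,s.min() if len(s) else None,s.max() if len(s) else None)
E
```

```text
TCP [507.9  92.9 237. ] turned 90.8 F [ 0.  -0.4  0.4] M [ 0.014 -0.007  0.039] q6 1.64
red r [35.3 37.2] black r [38.3 42. ] profile [33, 31, 58, 242, 244, 244, 244, 245, 245, 246, 246, 246]
bar [508.3 137.3] size [13.2 46.7] long axis deg 96.1
carrier 40 466.5 548.0
carrier 50 466.5 548.5
carrier 60 466.75 548.5
carrier 70 466.25 548.75
```

```bash
python3 -c "
from station import ctrl; print(ctrl.finish_job())"
```

```text
the job is handed in; nothing more can be done
None
```

The job is handed in: the carrier sits flat in the pocket, the knob was turned about 91° clockwise until the follower dropped fully (cap 42–43 mm from the axis), and the arm is clear at about 20 s of the 64 s; the bottle, rack and dishes were not touched.

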